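Hold the relief valve on the vessel's port for clamping

TASK

Be my third hand at the media vessel: take the relief valve from the metal tray, stand it upright and centred on the white gasket of the open port on the vessel's lid, its side outlet pointing straight away from the vessel's tap, and press it down with a steady 12 N on the gasket (8 to 16 N will do, the valve's own weight included; at no time more than 25 N, or the gasket squeezes out). I will then fit the clamp round the joint, so finish while still holding the valve in the gripper with that push: do not let go. Leave the other loose things on the bench and tray where they are.

Things in the scene. Friction and masses are not known exactly. Their poses are not given: they have to be found in the camera images.
- valve: relief valve, plain steel, 0.32 kg (+-15 percent), 104 mm tall, loose, upright on the tray. Origin: centre of its underside; z up its axis; x out along its side outlet. Foot flange 50.4 mm diameter, 3 mm thick (tapers off by 7 mm); round body 40 mm diameter, 22 to 50 mm up; plain bonnet 32 mm diameter, 52 to 94 mm up, to be gripped from above at any yaw; cap 23 mm diameter on top
- valve_outlet (a point): centre of the end of the valve's side outlet, a level tube 18 mm in diameter (25 mm at its end flange), 44 mm from the valve's axis, 36 mm above its underside
- valve_grip (a point): point on the valve's axis 74 mm above its underside, halfway up the bonnet: where to grip
- vessel: media vessel, fixed steel pot 156 mm in diameter (174 mm at the rim band) on three legs. Origin: centre of its underside on the bench; x towards its tap, z up. Lid top 173 mm up. On the lid: the open port; a pressure gauge 46 mm from the centre on the tap side, 52 mm wide, top 244 mm up; a small brass nipple at one side, top 200 mm up. Side handles reach 109 mm out, 130 mm up
- port (a point): centre of the top of the uncompressed gasket on the open port, 35 mm from the lid's centre, away from the tap, 200 mm above the bench. The gasket, a soft white ring 51 mm outside, 34 mm inside diameter, 6 mm thick, stays on the port and springs 0.2 mm per newton (2.4 mm at 12 N, stops at 5 mm). The valve's flat underside stands on it; nothing guides it sideways
- tap (a point): mouth of the tap's spout: the tap stands out from the vessel's wall low down, 116 mm from the vessel's centre, 30 mm above the bench
- tray: shallow open aluminium tray 170 x 220 mm, rim 18 mm high, wall and floor 3 mm, fixed; origin: centre of its underside. The valve and the blank cap stand on its floor.
- blank_cap: loose steel blank cap on the tray, a disc 50 mm in diameter with a 10 mm stub, 18 mm tall; leave alone. Origin: centre of its underside
- clamp: loose hinged steel pipe clamp lying on the bench, a ring 74 mm across and 12 mm high, 105 mm long over its hinge and wing-nut ears; leave alone. Origin: centre of its underside
- dishes: loose stack of four pale plastic culture dishes 58 mm in diameter, 46 mm tall; leave alone. Origin: centre of its underside
- media_bottle: loose glass bottle with a blue cap, 56 mm in diameter, 105 mm tall; leave alone. Origin: centre of its underside
There are look-alikes about, which are no part of the job. Leave any red look-alike of the valve alone. Of the things shaped like the vessel, the steel one is meant.

How it is judged:
By the outcome, as a careful person would: the job done as asked, in the order asked, and still so for the second after the job is handed in, while the arm keeps its last pose, push and grip.
It also fails if it takes over 58 s, if anything falls off the work surface, if the arm or the gripper's body presses on something with over 40 N, if the wrist force passes 120 N, or if a joint passes its speed limit or range.

ROBOT

A 6-joint arm with a two-finger parallel gripper is mounted at the origin on the work surface. World frame = base frame: x ahead of the robot, y to its left, z up, the work surface at z = 0. Lengths are in m, angles in rad, forces in N, time in s.
With the tool pointing down it reaches from about 0.35 to 0.975 m from the base axis. Payload 4.9 kg.
Tool frame: the origin (TCP) lies on the centre line of the jaws, within the pads' length; the fingertips stand 17 mm ahead of it and the grasp point (between the pads) lies 2 mm behind it; x points along the fingers, y is the direction in which the jaws open and shut, and the axes are right-handed (so a half turn about x gives the same grasp; the last joint's range is limited). The gripper opens to 85 mm and grips with 20 to 120 N. Pads are 22 mm wide; open, the fingers measure 114 mm over their backs; the gripper's body (76 mm by 85 mm) begins 54 mm behind the grasp point. The pads swing forward as they close: fully open they stand 13 mm farther back than shut.
Start: joints at [-1.376, 0.053, 1.613, -0, 1.476, -0.119], TCP at [0.193, -0.594, 0.248] pointing down, gripper open.
Joint ranges: [-3.01, 3.01], [-1.01, 2.22], [0.06, 2.58], [-1.02, 4.17], [0.09, 2.62], [-3.14, 3.14]. Speed limits (rad/s): [2.57, 2.57, 3.14, 3.14, 3.14, 3.14].

INTERFACE

Orientations are given as a unit quaternion [w, x, y, z].
In Python, from plant import status, viewer, manip gives the robot as it stands.
- The arm moves only by the tool drive_tool, never from a script. Its argument "plan" is a list of rows, each a list of 4 numbers: the shift along the tool's x, y, z in m, then the turn about the tool's x in units of 8 degrees (1.0 is 8 degrees). A call has 1 to 12 rows; each row is the pose to reach, as a shift and turn from the pose commanded when the call began, along the tool's axes at that moment; what a row does not reach only later rows make up. A row lasts 1/10 s, in which the tool goes at most 50 mm and 8.59 degrees, less where a joint would pass 70% of its speed; a pose out of reach is approached as far as the arm can. A call with a gripper value outside its range is refused whole. "fingers" is the finger opening in m, from 0 to 0.0854, set as the call begins (left out, the last holds). The fingers move at their own pace and stop on an object; the grip force is fixed at half the most. Time passes only in rows, so rows that repeat a pose let the fingers close. It gives the time, the measured TCP pose, the force and the opening at its end, in the units of the state.
- status.state(): the state, without advancing time (a new reading comes with each control period).
- viewer.grab_frame(name): name is "scene" or "top" or "wrist"; returns the picture (480x640x3 uint8, blue, green, red); there is no depth.
- viewer.calibration(name): a dict with "vfov" (degrees; the focal length in pixels is half the picture's height over the tangent of half this angle, whatever the lens; pixels are square), "cx", "cy" (the principal point, pixels), "k1" (the pictures are not rectified: a ray, as slopes to the right and down, at radius r is drawn at 1 + k1 r^2 times it, then the intrinsics apply), "rvec" (rotation vector, rad) and "tvec" (3), from world to camera coordinates, as OpenCV has them. Camera axes: x right, y down, z forward; pixel columns grow to the right and rows downward; lengths in m; the calibration is good to about 2 mm. A picture is of the moment at which its call begins: read the wrist's pose just before it. calibration takes no time and is no camera call; for the wrist camera it gives the pose at the moment of the call.
- manip.job_done(): hands the job in, once; it reports no verdict.
The state is a dict: "time": time; "joint_pos": joint angles; "joint_vel": joint speeds; "joint_efforts": joint torques, N m; "tool_pos": TCP position; "tool_rot": TCP orientation; "contact_force": force on the tool from outside, world axes, zero at the start; "ft_torque": the same for the moment, N m; "gripper_width": opening from 0.0 (shut) to 1.0 (fully open).
Only numpy, scipy, OpenCV 4.12 (cv2) and the standard library are available. Lean on these libraries where they do the work, as an engineer would, in place of code of your own. Each camera call takes 0.05 s, during which the arm holds its last target. There are 200 camera calls.

## Working session

There is one attempt and no reset: what is moved stays moved. The work goes in short steps, Python scripts to look and compute and a tool call to move; the robot and the scene stay as the last step left them, time stands still between calls to the robot, and variables do not carry over. Pictures are saved under pics/ and viewed, about 8 in all and at most 12, crops included, and the job is handed in when it is done.

Besides the shell and the picture viewer there is one more tool, called as name(argument=value, ...) on one line, values as JSON. drive_tool: Moves the arm, as the interface text tells. Its arguments: {"type":"object","properties":{"plan":{"type":"array","items":{"type":"array","items":{"type":"number"}}},"fingers":{"type":"number"}},"required":["plan"]}

```bash
ls; mkdir -p pics; cat > h.py <<'E'
import numpy as np, cv2
from plant import status, viewer, manip
def K(c):
    f=240/np.tan(np.radians(c["vfov"])/2); return np.array([[f,0,c["cx"]],[0,f,c["cy"]],[0,0,1.]]),np.array([c["k1"],0,0,0.])
def ray(c,px):
    k,d=K(c)
    # exact inversion of r*(1+k1 r^2)
    u=cv2.undistortPointsIter(np.array([[px]],float),k,d,None,None,(3,100,1e-12))[0,0]
    R=cv2.Rodrigues(np.array(c["rvec"],float))[0]; t=np.array(c["tvec"],float).ravel()
    return -R.T@t, R.T@np.array([u[0],u[1],1])
def onz(c,px,z):
    o,d=ray(c,px); return o+d*(z-o[2])/d[2]
def proj(c,p):
    k,d=K(c); return cv2.projectPoints(np.array(p,float).reshape(-1,1,3),np.array(c["rvec"],float),np.array(c["tvec"],float),k,d)[0].reshape(-1,2)
def grab(n):
    c=viewer.calibration(n); return viewer.grab_frame(n),c
E
python3 - <<'E'
from h import *
print(status.state())
for n in("scene","top","wrist"):
    im,c=grab(n); cv2.imwrite(f"pics/{n}0.png",im); print(n,c)
E
```

```text
pics
{'time': 0.0, 'joint_pos': array([-1.37598673e+00,  5.33511717e-02,  1.61429657e+00,  2.64286128e-05,
        1.47600712e+00, -1.18992468e-01]), 'joint_vel': array([ 8.86923629e-04, -1.37778014e-05, -1.03806957e-03, -5.91716102e-04,
        9.39317000e-04,  2.50338922e-04]), 'joint_efforts': array([-9.87126941e-05, -3.93672502e+01, -3.70179319e+01, -8.88870409e-05,
        7.08683452e-03,  1.17348478e-06]), 'tool_pos': array([ 0.19281966, -0.59389213,  0.24706498]), 'tool_rot': array([-0.10976127, -0.6984023 , -0.11121912,  0.69843897]), 'contact_force': array([-0.29934434,  0.54492564, -0.34810175]), 'ft_torque': array([ 0.01368441,  0.04085166, -0.00136423]), 'gripper_width': 0.9976443822225635}
scene {'vfov': 47.503886592011355, 'cx': 320.5108342364169, 'cy': 237.6092052137369, 'k1': -0.10009477221114153, 'rvec': array([ 2.20890078,  1.37712916, -0.40012471]), 'tvec': array([-0.20649534, -0.26454194,  1.44612414])}
top {'vfov': 51.35659560872954, 'cx': 310.6493748493045, 'cy': 235.5846615806084, 'k1': -0.05007940510728151, 'rvec': array([ 2.22477308, -2.1749245 ,  0.08487935]), 'tvec': array([0.00441179, 0.44355112, 0.99220773])}
wrist {'vfov': 64.52934420441595, 'cx': 320.1787722076875, 'cy': 242.0698848568026, 'k1': 0.008868831164441706, 'rvec': array([-2.34811271,  1.70662887,  0.24715683]), 'tvec': array([-0.62254273, -0.03530303,  0.37998763])}
```

View pics/top0.png

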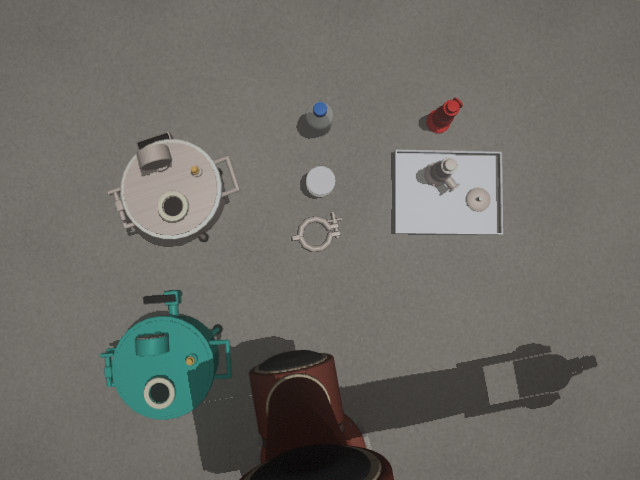

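View pics/scene0.png

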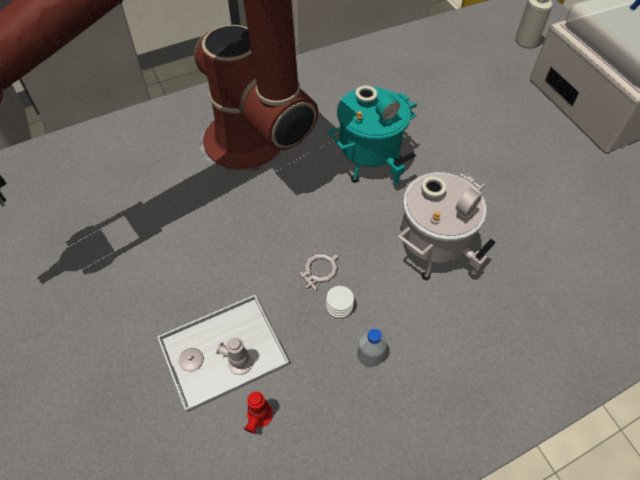

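Top view: steel valve is at (440,172) on the tray. Look-alikes are the red valve at (443,115), the blank cap at (478,199) and, for the vessel, the teal pot at (163,365). The steel vessel is at (172,190), with its port at (173,207). I'll check this in a close crop and measure.

```bash
cat > m.py <<'E'
from h import *
t=cv2.imread("pics/top0.png"); s=cv2.imread("pics/scene0.png")
f=lambda im,x,y,w,h,k:cv2.resize(im[y:y+h,x:x+w],None,fx=k,fy=k,interpolation=cv2.INTER_CUBIC)
a=np.hstack([f(t,395,145,80,60,5),f(t,110,130,80*5//3,100,3)]); b=np.hstack([f(s,205,325,80,60,5),f(s,400,165,133,100,3)])
cv2.imwrite("pics/crop0.png",np.vstack([a[:300],b[:300]])[:, :800])
ct=viewer.calibration("top"); cs=viewer.calibration("scene")
print("cap top z=.107", onz(ct,(450,164),.107), onz(cs,(235,343),.107))
for n,im,c,p in(("top",t,ct,(173,207)),("scene",s,cs,(433,187))):
    x,y=p; w=im[y-22:y+22,x-22:x+22].astype(int); print(n,"port",onz(c,p,.2), w.max((0,1)))
print("tray corners",[onz(ct,p,.018).round(3) for p in((395,151),(502,153),(502,235),(394,234))])
E
python3 m.py
```

```text
cap top z=.107 [ 0.57711064 -0.24013194  0.107     ] [ 0.5810802  -0.23740578  0.107     ]
top port [0.47398563 0.24477317 0.2       ] [170 183 182]
scene port [0.4824576  0.24351029 0.2       ] [198 215 218]
tray corners [array([ 0.62 , -0.153,  0.018]), array([ 0.622, -0.375,  0.018]), array([ 0.453, -0.375,  0.018]), array([ 0.45 , -0.153,  0.018])]
```

View pics/crop0.png

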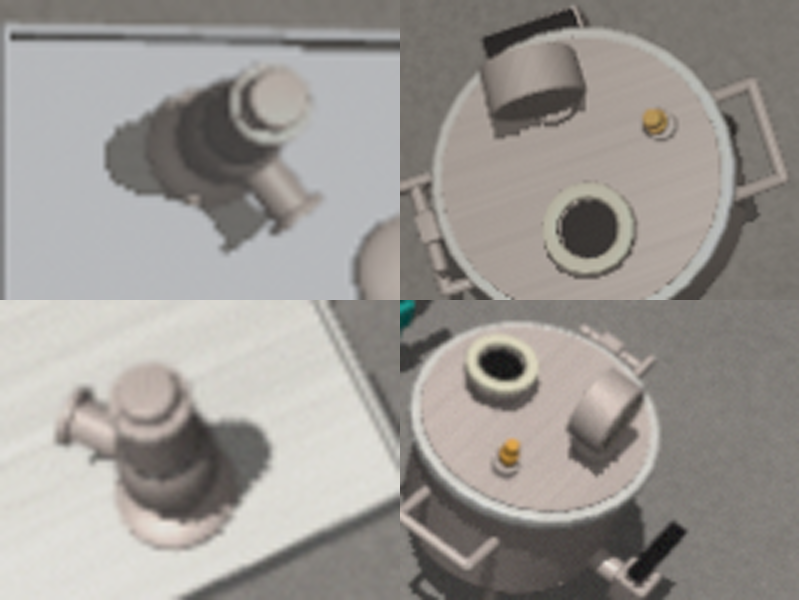

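```bash
cat > m2.py <<'E'
from h import *
from scipy.spatial.transform import Rotation as Ro
ct=viewer.calibration("top"); cs=viewer.calibration("scene"); cw=viewer.calibration("wrist")
def tri(a,b):
    (o1,d1),(o2,d2)=ray(ct,a),ray(cs,b); d1/=np.linalg.norm(d1); d2/=np.linalg.norm(d2)
    A=np.array([d1,-d2]).T; s=np.linalg.lstsq(A,o2-o1,rcond=None)[0]; p,q=o1+s[0]*d1,o2+s[1]*d2
    return ((p+q)/2).round(4),np.linalg.norm(p-q).round(4)
print("cap",tri((450.2,164.2),(234.8,343.0)),"outlet",tri((455,186.5),(218.3,348)),"port",tri((173,206.3),(434.1,187.2)))
print("outlet z.039",onz(ct,(455,186.5),.039),onz(cs,(218.3,348),.039))
print("gauge",tri((155,155),(468,202)),"nipple",tri((196,170.5),(437,214.5)))
st=status.state(); q=st["tool_rot"]; R=Ro.from_quat(q,scalar_first=True).as_matrix()
print(R.round(4)); o=ray(cw,(320,240)); print("cam in tool",R.T@(o[0]-st["tool_pos"]),"fwd",R.T@o[1])
E
python3 m2.py
```

```text
cap (array([ 0.5783, -0.2395,  0.1038]), np.float64(0.0043)) outlet (array([ 0.5467, -0.269 ,  0.0409]), np.float64(0.0024)) port (array([0.4772, 0.2494, 0.1899]), np.float64(0.0041))
outlet z.039 [ 0.54646941 -0.27065877  0.039     ] [ 0.54646189 -0.26791742  0.039     ]
gauge (array([0.5559, 0.2729, 0.2195]), np.float64(0.0012)) nipple (array([0.5387, 0.2143, 0.1909]), np.float64(0.0067))
[[-3.000e-04  3.087e-01 -9.512e-01]
 [ 1.600e-03 -9.512e-01 -3.087e-01]
 [-1.000e+00 -1.600e-03 -2.000e-04]]
cam in tool [-0.12595246 -0.0012319  -0.07246058] fwd [ 0.96131358 -0.00105125  0.27550854]
```

drive_tool(plan=[[0, -0.011, -0.024, 0], [0, -0.028, -0.062, 0], [0, -0.049, -0.107, 0], [0, -0.07, -0.152, 0], [0, -0.091, -0.198, 0], [0, -0.112, -0.243, 0], [0, -0.133, -0.289, 0], [0, -0.154, -0.335, 0], [0, -0.175, -0.38, 0], [0, -0.195, -0.424, 0], [0, -0.21, -0.457, 0], [0, -0.219, -0.476, 0]], fingers=0.085)

```text
time: 1.35
tool_pos: [0.5797, -0.2367, 0.2478]
tool_rot: [-0.111, -0.698, -0.112, 0.698]
contact_force: [-0.2, -0.3, -0.0]
gripper_width: 0.994
```

drive_tool(plan=[[0, 0, 0, 0], [0, 0, 0, 0], [0, 0, 0, 0]])

```text
time: 1.65
tool_pos: [0.5774, -0.2399, 0.2481]
tool_rot: [-0.11, -0.698, -0.11, 0.699]
contact_force: [-0.0, -0.0, -0.4]
gripper_width: 0.993
```

```bash
python3 - <<'E'
from h import *
st=status.state(); im,c=grab("wrist"); cv2.imwrite("pics/w1.png",im); import json
json.dump({k:(v.tolist() if hasattr(v,'tolist') else v) for k,v in c.items()},open("pics/w1.json","w"))
print(st["time"],st["tool_pos"],st["tool_rot"],st["contact_force"]); print(proj(c,[[.578,-.239,.107]]))
E
```

```text
1.65 [ 0.57738716 -0.23994965  0.2480678 ] [-0.11012548 -0.69825939 -0.11011676  0.69869915] [-0.03628331 -0.01144547 -0.38690664]
[[321.19893943 233.36411843]]
```

View pics/w1.png

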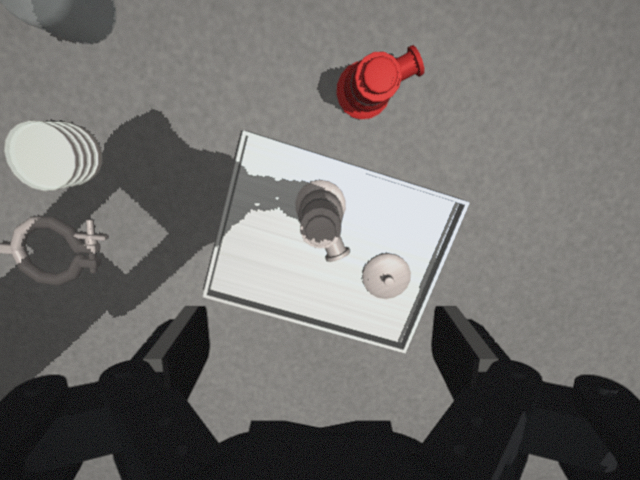

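```bash
python3 - <<'E'
import cv2,numpy as np
im=cv2.imread("pics/w1.png")[170:270,265:395]; im=np.clip((im/255.)**.6*255,0,255).astype('uint8')
cv2.imwrite("pics/w1c.png",cv2.resize(im,None,fx=6,fy=6,interpolation=cv2.INTER_CUBIC))
E
```

```text
(no output)
```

View pics/w1c.png

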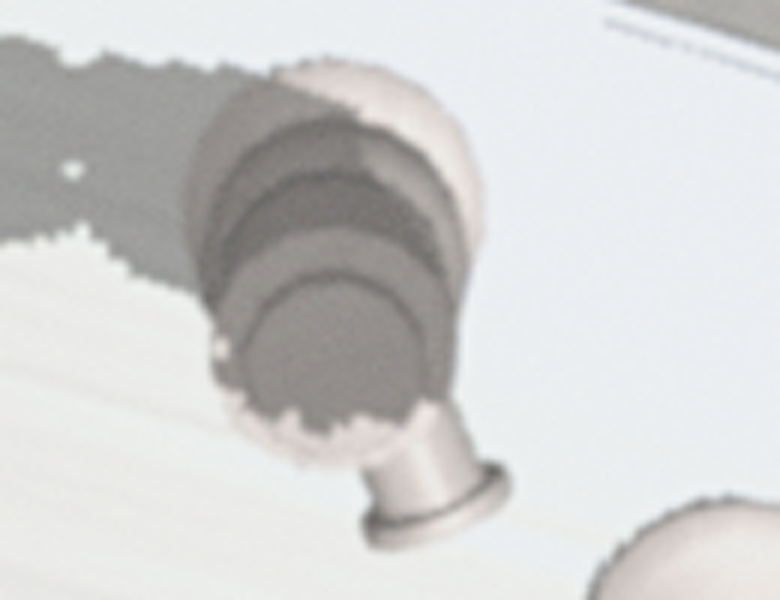

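```bash
python3 - <<'E'
from h import *; import json
c=json.load(open("pics/w1.json")); P=lambda x,y:(265+(x+.5)/6-.5,170+(y+.5)/6-.5)
a=onz(c,P(335,367),.107);b=onz(c,P(335,212),.005);o=onz(c,P(438,505),.039)
print(a,b,o); 
for q in(a,b): d=o-q; print(np.hypot(*d[:2]),np.degrees(np.arctan2(d[1],d[0])))
E
```

```text
[ 0.57969286 -0.23785527  0.107     ] [ 0.57930886 -0.2379683   0.005     ] [ 0.54674001 -0.26521268  0.039     ]
0.04282894326944043 -140.30059980424292
0.04246158722245144 -140.08697219381145
```

The cap centre and foot flange agree on a vertical axis at (0.5795, -0.238), with the outlet at yaw about -139°. Descending to grip.

drive_tool(plan=[[0.02, -0.001, -0.0025, 0], [0.06, -0.001, -0.0025, 0], [0.1, -0.001, -0.0025, 0], [0.135, -0.001, -0.0025, 0], [0.16, -0.001, -0.0025, 0], [0.17, -0.001, -0.0025, 0], [0.173, -0.001, -0.0025, 0], [0.173, -0.001, -0.0025, 0], [0.173, -0.001, -0.0025, 0]])

```text
time: 2.6
tool_pos: [0.5813, -0.2384, 0.0775]
tool_rot: [0.111, 0.699, 0.11, -0.697]
contact_force: [-0.2, 0.5, -0.2]
gripper_width: 0.996
```

drive_tool(plan=[[0, 0, 0, 0], [0, 0, 0, 0], [0, 0, 0, 0], [0, 0, 0, 0], [0, 0, 0, 0], [0, 0, 0, 0], [0, 0, 0, 0], [0, 0, 0, 0], [0, 0, 0, 0], [0, 0, 0, 0]], fingers=0)

```text
time: 3.6
tool_pos: [0.5804, -0.2376, 0.0758]
tool_rot: [0.111, 0.699, 0.11, -0.698]
contact_force: [-0.1, 0.2, 5.0]
gripper_width: 0.359
```

drive_tool(plan=[[-0.005, 0, 0, 0], [-0.015, 0, 0, 0], [-0.04, 0, 0, 0], [-0.08, 0, 0, 0], [-0.125, 0, 0, 0], [-0.17, 0, 0, 0], [-0.21, 0, 0, 0], [-0.24, 0, 0, 0], [-0.255, 0, 0, 0], [-0.26, 0, 0, 0], [-0.26, 0, 0, 0], [-0.26, 0, 0, 0]])

```text
time: 4.8
tool_pos: [0.5794, -0.2371, 0.3323]
tool_rot: [-0.109, -0.697, -0.111, 0.7]
contact_force: [0.7, 0.3, -3.3]
gripper_width: 0.359
```

drive_tool(plan=[[0, 0, 0, 0], [0, 0, 0, 0], [0, 0, 0, 0]])

```text
time: 5.1
tool_pos: [0.5799, -0.2374, 0.3343]
tool_rot: [-0.11, -0.698, -0.111, 0.699]
contact_force: [0.2, -0.6, -2.8]
gripper_width: 0.36
```

```bash
python3 - <<'E'
from h import *
st=status.state(); print(st)
im,c=grab("wrist"); st2=status.state(); print(st2["contact_force"]); cv2.imwrite("pics/w2.png",im)
E
```

```text
{'time': 5.1, 'joint_pos': array([-5.07223447e-01,  2.10535396e-02,  1.50361646e+00, -1.90080503e-05,
        1.61841317e+00,  7.49756491e-01]), 'joint_vel': array([-0.00145332, -0.00572467, -0.00720474, -0.00121607,  0.00076532,
        0.00170162]), 'joint_efforts': array([-2.83364709e-03, -4.04992211e+01, -3.95461500e+01, -1.31142122e-02,
        1.54916936e-02,  3.39485223e-05]), 'tool_pos': array([ 0.5799464 , -0.23740533,  0.33433006]), 'tool_rot': array([-0.11017627, -0.69800083, -0.11081532,  0.69883904]), 'contact_force': array([ 0.21447089, -0.62099187, -2.77952469]), 'ft_torque': array([-0.00936654, -0.00125849,  0.00643976]), 'gripper_width': 0.3596940842834462}
[-0.46021768 -0.68067321 -2.66646684]
```

drive_tool(plan=[[0, -0.01, 0.001, 0.1], [0, -0.035, 0.003, 0.3], [0, -0.07, 0.005, 0.5], [0, -0.115, 0.009, 0.8], [0, -0.16, 0.012, 1.1], [0, -0.205, 0.016, 1.4], [0, -0.25, 0.019, 1.7], [0, -0.295, 0.023, 2.0], [0, -0.34, 0.026, 2.3], [0, -0.385, 0.03, 2.6], [0, -0.425, 0.033, 2.8], [0, -0.455, 0.036, 2.9]])

```text
time: 6.35
tool_pos: [0.4037, 0.1863, 0.3357]
tool_rot: [-0.032, 0.707, -0.032, -0.706]
contact_force: [0.0, 0.2, -2.7]
gripper_width: 0.363
```

```bash
python3 - <<'E'
from h import *
from scipy.spatial.transform import Rotation as Ro
st=status.state(); R=Ro.from_quat(st["tool_rot"],scalar_first=True).as_matrix()
print(st["tool_pos"],R.round(4)[:2,1:], R.T@(np.array([.392,.219,.334])-st["tool_pos"]))
E
```

```text
[0.4036784  0.18629434 0.33571434] [[-0.0905 -0.9959]
 [-0.9959  0.0905]] [ 0.00173314 -0.03151331  0.01459081]
```

drive_tool(plan=[[0, -0.018, 0.008, 0.1], [0, -0.029, 0.013, 0.1], [0, -0.031, 0.014, 0.1], [0, -0.031, 0.014, 0.1], [0, -0.031, 0.014, 0.1]])

```text
time: 6.85
tool_pos: [0.3946, 0.2156, 0.3353]
tool_rot: [-0.037, 0.706, -0.038, -0.706]
contact_force: [-0.2, -0.8, -3.2]
gripper_width: 0.362
```

```bash
python3 - <<'E'
from h import *
st=status.state(); im,c=grab("wrist"); cv2.imwrite("pics/w3.png",im); import json
json.dump({k:(v.tolist() if hasattr(v,'tolist') else v) for k,v in c.items()},open("pics/w3.json","w"))
print(st["time"],st["tool_pos"],st["tool_rot"],st["contact_force"]); print(proj(c,[[.478,.245,.2]]))
E
```

```text
6.85 [0.39464533 0.2155911  0.33527237] [-0.03741866  0.70615221 -0.03770249 -0.70606474] [-0.15098778 -0.81848913 -3.23693598]
[[264.4080508 118.0816738]]
```

View pics/w3.png

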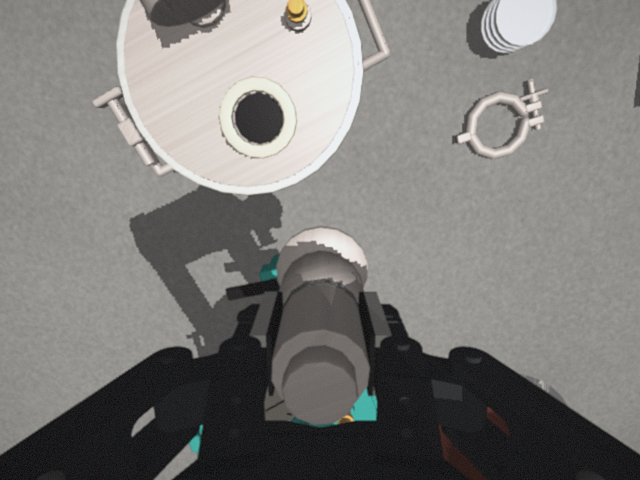

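```bash
cat > v.py <<'E'
from h import *; import json
from scipy.optimize import least_squares
c=json.load(open("pics/w3.json")); im=cv2.imread("pics/w3.png"); I=im.astype(int)
print("gasket",im[117,226],im[85,258],im[117,290],"lid",im[60,200],im[150,200],"rim",im[188,240],im[50,120],im[90,358],"hole",im[117,258])
def circ(pts,R=None):
    x,y=pts[:,0],pts[:,1]
    f=lambda p:np.hypot(x-p[0],y-p[1])-(p[2] if R is None else R)
    r=least_squares(f,[x.mean(),y.mean(),np.ptp(x)/2],loss='soft_l1',f_scale=.001); return r.x
m=((I[...,2]-I[...,0]>14)&(I[...,1]>170)&(I[...,1]-I[...,0]>14)).astype('uint8'); m[:,:200]=0; m[:,310:]=0; m[170:]=0; m[:70]=0
n,l,s,ce=cv2.connectedComponentsWithStats(m); k=1+s[1:,4].argmax(); print("gasket comp",s[k],ce[k])
cs,_=cv2.findContours((l==k).astype('uint8'),cv2.RETR_CCOMP,cv2.CHAIN_APPROX_NONE)
for q in sorted(cs,key=len)[-2:]:
    e=cv2.fitEllipse(q); W=np.array([onz(c,p,.2) for p in q[:,0]]); print("gasket ell",e,"circ@.2",circ(W))
# dark hole edge is not used; vessel silhouette rim: outermost bright pixel along radial lines
rim=[]
for a in np.radians(np.r_[-10:190:4]):
    d=np.array([np.cos(a),np.sin(a)]); best=None
    for r in np.arange(105,140,.5):
        p=np.array([240,75])+r*d; u,w=int(round(p[0])),int(round(p[1]))
        if 0<=u<640 and 0<=w<480 and im[w,u].min()>170: best=p
    if best is not None: rim.append(best)
rim=np.array(rim); print(len(rim))
for z in(.165,.170,.173,.178): print(z,circ(np.array([onz(c,p,z) for p in rim])))
E
python3 v.py
```

```text
gasket [223 236 234] [221 234 234] [228 239 236] lid [207 214 222] [208 215 222] rim [237 239 238] [221 225 224] [241 240 236] hole [48 50 51]
gasket comp [232  89  54  58 188] [263.9787234  114.66489362]
gasket ell ((257.5384521484375, 117.18251037597656), (53.0137825012207, 56.891788482666016), 158.0574493408203) circ@.2 [0.47867109 0.24941117 0.01744792]
50
0.165 [0.51603371 0.2649712  0.09137682]
0.17 [0.51521905 0.2640499  0.08985994]
0.173 [0.51473029 0.26349714 0.08894984]
0.178 [0.51391571 0.26257588 0.08743305]
```

drive_tool(plan=[[-0.005, 0, -0.01, 0], [-0.02, 0, -0.035, 0], [-0.03, 0, -0.055, 0], [-0.03, 0, -0.06, 0], [-0.03, 0, -0.06, 0], [-0.03, 0, -0.06, 0], [-0.03, 0, -0.06, 0]])

```text
time: 7.6
tool_pos: [0.4533, 0.21, 0.3646]
tool_rot: [0.037, -0.706, 0.037, 0.707]
contact_force: [-0.5, -0.9, -3.8]
gripper_width: 0.361
```

```bash
python3 - <<'E'
from h import *
st=status.state(); im,c=grab("wrist"); cv2.imwrite("pics/w4.png",im); import json
json.dump({k:(v.tolist() if hasattr(v,'tolist') else v) for k,v in c.items()},open("pics/w4.json","w"))
print(st["time"],st["tool_pos"],st["tool_rot"],st["contact_force"]); print(proj(c,[[.4787,.2494,.2]]))
cv2.imwrite("pics/w4c.png",cv2.resize(im[0:300,80:480],None,fx=2,fy=2,interpolation=cv2.INTER_CUBIC))
cs=viewer.calibration("scene"); ct=viewer.calibration("top")
T=lambda x,y:(110+(x-400)/3,130+y/3); S=lambda x,y:(400+(x-400)/3,165+(y-300)/3)
print("tap scene",onz(cs,S(645,585),.03),onz(cs,S(603,565),.035))
r,l=onz(ct,T(770,129),.13),onz(ct,T(425,235),.13); d=r-l; print("handles",r,l,(r+l)/2,np.hypot(*d[:2]),np.degrees(np.arctan2(d[1],d[0]))+90)
E
```

```text
7.6 [0.45333705 0.20998255 0.36462071] [ 0.03694752 -0.70572156  0.03715981  0.70654873] [-0.54259823 -0.86929868 -3.77961424]
[[268.0803973  199.13252677]]
tap scene [0.60400601 0.33305347 0.03      ] [0.57745998 0.31158787 0.035     ]
handles [0.54541142 0.1574076  0.13      ] [0.47714829 0.36096777 0.13      ] [0.51127986 0.25918768 0.13      ] 0.2147011841765181 18.538682464724275
```

View pics/w4c.png

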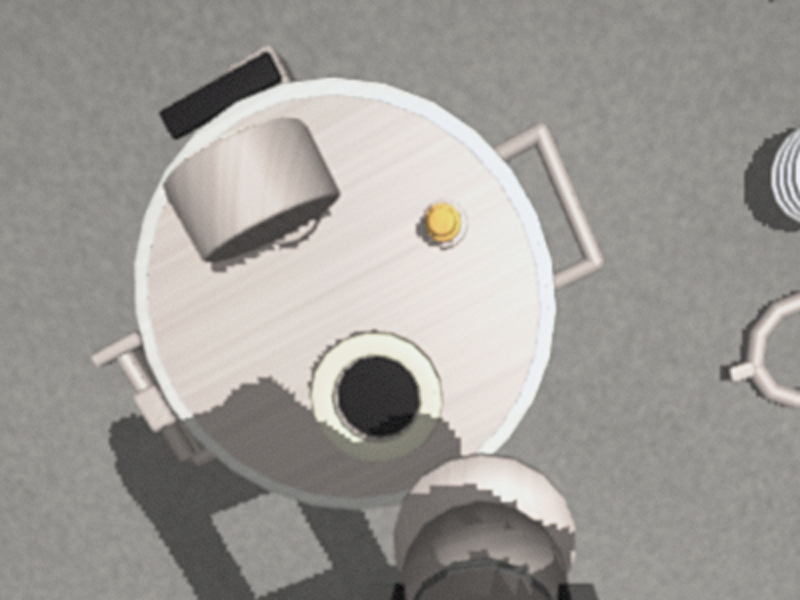

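```bash
cat > v2.py <<'E'
from h import *; import json
from v import circ
c=json.load(open("pics/w4.json")); im=cv2.imread("pics/w4.png")
P=lambda x,y:(80+(x+.5)/2-.5,(y+.5)/2-.5); yaw=lambda d:np.degrees(np.arctan2(d[1],d[0])).round(1)
port=onz(c,P(376,396),.2); gr=[np.hypot(*(onz(c,P(*p),.2)-port)[:2]).round(4) for p in((310,396),(441,396),(376,331),(376,460))]
print("port",port,gr)
R=[P(*p) for p in((135,290),(553,290),(335,78),(344,508),(500,150),(490,450),(540,220))]
for z in(.170,.175,.18):
    q=circ(np.array([onz(c,p,z) for p in R])); print("lid",z,q,yaw(q[:2]-port[:2]),np.hypot(*(q[:2]-port[:2])))
r,l=onz(c,P(572,195),.13),onz(c,P(146,403),.13); d=r-l; print("handles",r,l,(r+l)/2,np.hypot(*d[:2]),yaw(d)+90, yaw((r+l)/2-port))
b=[onz(c,P(*p),.13) for p in((543,128),(600,262))]; d=b[0]-b[1]; print("R bar yaw",yaw(d))
b=[onz(c,P(*p),.22) for p in((208,258),(338,193))]; d=b[1]-b[0]; print("gauge face",yaw(d)+90)
b=[onz(c,P(*p),.22) for p in((208,258),(165,185),(338,193),(303,120))]; print("gauge sides",yaw(b[1]-b[0]),yaw(b[3]-b[2]),"to mid",yaw(sum(b)/4-port))
b=[onz(c,P(*p),.06) for p in((160,113),(270,53))]; print("tap lever",yaw(b[1]-b[0])+90)
E
python3 v2.py | grep -v -e ell -e comp
```

```text
gasket [223 236 234] [221 234 234] [228 239 236] lid [207 214 222] [208 215 222] rim [237 239 238] [221 225 224] [241 240 236] hole [48 50 51]
50
0.165 [0.51603371 0.2649712  0.09137682]
0.17 [0.51521905 0.2640499  0.08985994]
0.173 [0.51473029 0.26349714 0.08894984]
0.178 [0.51391571 0.26257588 0.08743305]
port [0.47978987 0.24949864 0.2       ] [np.float64(0.0254), np.float64(0.025), np.float64(0.0246), np.float64(0.0255)]
lid 0.17 [0.51239822 0.26139279 0.0857622 ] 20.0 0.0347098728607619
lid 0.175 [0.51259975 0.26049573 0.08442375] 18.5 0.03460381748192236
lid 0.18 [0.51280119 0.25959867 0.08308531] 17.0 0.03452184528867779
handles [0.54872575 0.16101333 0.13      ] [0.47698366 0.37033736 0.13      ] [0.51285471 0.26567534 0.13      ] 0.22127691838741098 18.900000000000006 26.1
R bar yaw 20.0
gauge face 18.599999999999994
gauge sides 21.1 18.6 to mid 20.0
tap lever 19.099999999999994
```

```bash
python3 - <<'E'
from h import *; import json
from scipy.spatial.transform import Rotation as Ro
c=json.load(open("pics/w1.json")); P=lambda x,y:(265+(x+.5)/6-.5,170+(y+.5)/6-.5)
a,b=onz(c,P(367,528),.039),onz(c,P(508,476),.039); d=b-a; print("flange len",np.hypot(*d[:2]),"yaw",np.degrees(np.arctan2(d[1],d[0]))-90)
q1=[.111,.698,.1105,-.698]; st=status.state()
f=lambda q:np.degrees(np.arctan2(*Ro.from_quat(q,scalar_first=True).as_matrix()[[1,0],1]))
print("tool y yaw pick",f(q1),"now",f(st["tool_rot"]),st["tool_rot"])
R=Ro.from_quat(st["tool_rot"],scalar_first=True).as_matrix(); print("to port",R.T@(np.array([.4795,.2495,.325])-st["tool_pos"]))
for n in("scene","top"):
    im,c=grab(n); cv2.imwrite(f"pics/{n}5.png",im); p=proj(c,st["tool_pos"])[0].astype(int); print(n,p)
    x,y=max(p[0]-50,0),max(p[1]-40,0); cc=cv2.resize(im[y:y+100,x:x+100],(400,400),interpolation=cv2.INTER_CUBIC); print(x,y)
    o=cc if n=="scene" else np.hstack([o,cc])
cv2.imwrite("pics/c5.png",o)
E
```

```text
flange len 0.023240457480101256 yaw -140.79883188174853
tool y yaw pick -71.96834307548333 now -95.99724765218987 [ 0.03691729 -0.70583016  0.03706308  0.70644691]
to port [ 0.03972849 -0.04195532 -0.02194137]
scene [425 124]
375 84
top [166 208]
116 168
```

View pics/c5.png

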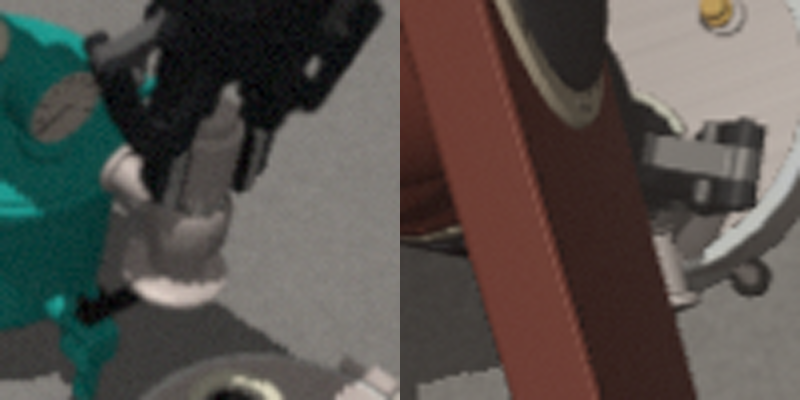

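```bash
python3 - <<'E'
from h import *
c=viewer.calibration("scene"); P=lambda x,y:(375+(x+.5)/4-.5,84+(y+.5)/4-.5)
T=status.state()["tool_pos"]; print(T)
for o in((122,172),(116,170)):
    o=onz(c,P(*o),T[2]-.036); d=o-T; print(o,np.hypot(*d[:2]),np.degrees(np.arctan2(d[1],d[0])))
print("foot",onz(c,P(176,278),T[2]-.069))
for yw in(-157,-161,-164,-168):
    a=np.radians(yw); print(yw,(proj(c,[T[0]+.044*np.cos(a),T[1]+.044*np.sin(a),T[2]-.036])[0]-[375,84])*4)
E
```

```text
[0.45345608 0.21012137 0.36505785]
[0.4146186  0.1968501  0.32905785] 0.04104237189806576 -161.134035250256
[0.41228034 0.19496442 0.32905785] 0.04387681425789158 -159.79113192645588
foot [0.45927341 0.20494579 0.29605785]
-157 [111.56874438 170.72114077]
-161 [115.52840762 167.38576719]
-164 [118.72183423 165.04224507]
-168 [123.26109396 162.13908357]
```

```bash
python3 - <<'E'
from h import *; import json
t=np.linspace(0,2*np.pi,361)
for f,T in(("w3",[.39465,.2156,.3353]),("w4",[.45334,.20998,.36462])):
    c=json.load(open(f"pics/{f}.json")); im=cv2.imread(f"pics/{f}.png")
    for dz in(.071,.069):
        p=proj(c,np.c_[T[0]+.0252*np.cos(t),T[1]+.0252*np.sin(t),0*t+T[2]-dz]); print(f,p.min(0),p.max(0))
    x0=int(p[:,0].mean()); col=im[200:260,x0-6].astype(int).sum(1); print("col top edge near",200+np.abs(np.diff(col)).argmax(), x0-6)
    g=cv2.Canny(im,60,120)
    for y in(248,256,264): r=np.where(g[y,250:390])[0]+250; print(y,r)
E
```

```text
w3 [277.33238571 222.25395047] [368.99448213 308.59619648]
w3 [276.93230212 223.13116314] [369.44483937 310.18974083]
col top edge near 243 317
248 [259 260 268 269 270 271 272 273 274 275 276 281 282 332 333 360 361]
256 [273 274 279 300 301 302 341 342 364]
264 [263 264 265 266 267 276 290 291 353 359 360 365 366]
w4 [277.33627423 222.10011607] [369.00239916 308.41705877]
w4 [276.93617079 222.98077988] [369.45248598 310.01296984]
col top edge near 241 317
248 [281 282 328 329 330 360 361]
256 [261 262 279 300 301 302 340 341 342 364]
264 [264 265 277 290 331 332 333 334 335 336 337 358 359 360 361 364 367]
```

drive_tool(plan=[[0, -0.01, -0.006, 0], [0, -0.03, -0.017, -0.1], [0, -0.042, -0.023, -0.2], [0, -0.042, -0.023, -0.2], [0.015, -0.042, -0.023, -0.2], [0.04, -0.042, -0.023, -0.2], [0.06, -0.042, -0.023, -0.2], [0.07, -0.042, -0.023, -0.2], [0.075, -0.042, -0.023, -0.2], [0.075, -0.042, -0.023, -0.2], [0.075, -0.042, -0.023, -0.2], [0.075, -0.042, -0.023, -0.2]])

```text
time: 8.95
tool_pos: [0.4818, 0.2495, 0.2918]
tool_rot: [-0.028, 0.707, -0.027, -0.706]
contact_force: [0.0, -0.1, -2.3]
gripper_width: 0.36
```

```bash
python3 - <<'E'
from h import *; import json
st=status.state(); F=[]
o=[]
for n in("wrist","scene"):
    im,c=grab(n); cv2.imwrite(f"pics/{n}6.png",im); p=(280,235) if n=="wrist" else proj(c,[.4795,.2495,.2])[0]
    x,y=(200,150) if n=="wrist" else (int(p[0])-50,int(p[1])-75); s=240 if n=="wrist" else 100
    o.append(cv2.resize(im[y:y+s,x:x+s],(400,400),interpolation=cv2.INTER_CUBIC)); print(n,x,y,s)
    json.dump({k:(v.tolist() if hasattr(v,'tolist') else v) for k,v in c.items()},open(f"pics/{n}6.json","w"))
cv2.imwrite("pics/c6.png",np.hstack(o))
for i in range(8): viewer.grab_frame("top"); F.append(status.state()["contact_force"])
print(st["tool_pos"],st["tool_rot"],np.mean(F,0),np.std(F,0),status.state()["time"])
E
```

```text
wrist 200 150 240
scene 384 110 100
[0.48181444 0.24951429 0.29176938] [-0.02762096  0.70734523 -0.02699297 -0.70581243] [ 0.05701425 -0.1376069  -2.92007799] [0.5575122  0.50859935 0.7496111 ] 9.45
```

View pics/c6.png

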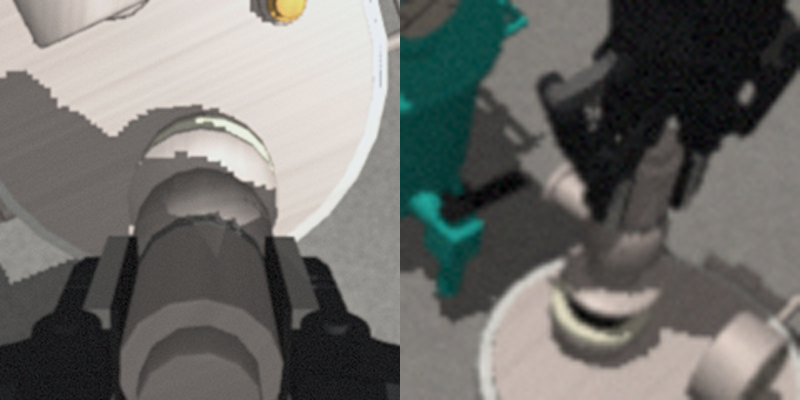

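```bash
python3 - <<'E'
from h import *; import json
t=np.linspace(0,2*np.pi,361); T=status.state()["tool_pos"]; print(T)
for n,x0,y0,k in(("wrist",200,150,400/240),("scene",384,110,4.)):
    c=json.load(open(f"pics/{n}6.json"))
    for nm,ce,r in(("gasket",[.4795,.2495,.2],.0255),("flange top",[T[0],T[1],T[2]-.0698],.0252),("flange bot",[T[0],T[1],T[2]-.0728],.0252)):
        p=(proj(c,np.c_[ce[0]+r*np.cos(t),ce[1]+r*np.sin(t),0*t+ce[2]])-[x0,y0]+.5)*k
        print(n,nm,p.min(0).round(1),p.max(0).round(1))
E
```

```text
[0.4812765  0.24938726 0.29028185]
wrist gasket [136.2 113.8] [276.9 247.2]
wrist flange top [130.7 123.3] [283.1 266.8]
wrist flange bot [131.7 121.1] [282.  262.9]
scene gasket [154.9 263.8] [254.3 341.3]
scene flange top [164.  240.6] [263.8 317.8]
scene flange bot [163.  244.5] [262.6 321.6]
```

```bash
python3 - <<'E'
import cv2,numpy as np
g=lambda a:(np.clip((a/255.)**.6,0,1)*255).astype('uint8')
w=cv2.imread("pics/wrist6.png")[205:305,270:374]; s=cv2.imread("pics/scene6.png")[160:210,412:464]
z=lambda a,k:cv2.resize(g(a),None,fx=k,fy=k,interpolation=cv2.INTER_LINEAR)
a=z(w,4); b=z(s,8)[:400]; h=min(a.shape[0],b.shape[0]); o=np.hstack([a[:h,:400],b[:h,:400]]); cv2.imwrite("pics/c7.png",o); print(o.shape)
E
```

```text
(400, 800, 3)
```

View pics/c7.png

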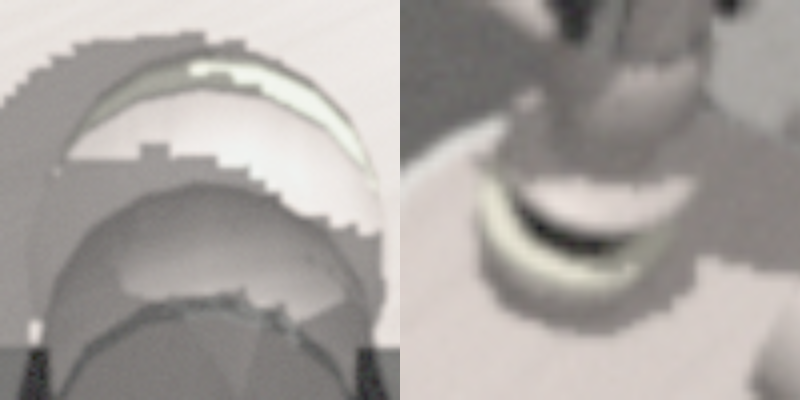

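drive_tool(plan=[[0, 0.0014, 0.001, 0], [0.004, 0.0014, 0.001, 0], [0.008, 0.0014, 0.001, 0], [0.011, 0.0014, 0.001, 0], [0.013, 0.0014, 0.001, 0], [0.014, 0.0014, 0.001, 0], [0.015, 0.0014, 0.001, 0], [0.015, 0.0014, 0.001, 0], [0.015, 0.0014, 0.001, 0], [0.015, 0.0014, 0.001, 0]])

```text
time: 10.45
tool_pos: [0.4802, 0.2481, 0.2755]
tool_rot: [-0.027, 0.707, -0.027, -0.706]
contact_force: [-0.0, 0.3, -2.7]
gripper_width: 0.359
```

```bash
cat > f.py <<'E'
from h import *
F=[];T=[]
for i in range(10): viewer.grab_frame("top"); s=status.state(); F.append(s["contact_force"]);T.append(s["tool_pos"])
print(s["time"],np.mean(F,0).round(2),np.mean(T,0).round(5),s["tool_rot"].round(4),s["ft_torque"].round(3),s["gripper_width"])
E
python3 f.py
```

```text
10.95 [ 0.09 -0.02 -2.83] [0.4802  0.24806 0.27538] [ 0.0272 -0.7066  0.0273  0.7066] [0.035 0.001 0.025] 0.35796238141901965
```

drive_tool(plan=[[0.001, 0, 0, 0], [0.002, 0, 0, 0], [0.003, 0, 0, 0], [0.003, 0, 0, 0], [0.003, 0, 0, 0]])

```text
time: 11.45
tool_pos: [0.4802, 0.248, 0.2725]
tool_rot: [-0.027, 0.707, -0.027, -0.707]
contact_force: [-0.2, -0.4, -1.1]
gripper_width: 0.358
```

```bash
python3 f.py
```

```text
11.95 [-0.41 -0.35 -1.12] [0.48022 0.24805 0.27247] [-0.0273  0.7066 -0.0273 -0.7065] [-0.05   0.024  0.059] 0.3573575942143093
```

Contact began right at the predicted height. I'll check the centring before pressing.

```bash
python3 - <<'E'
from h import *
g=lambda a:(np.clip((a/255.)**.6,0,1)*255).astype('uint8')
W,cw=grab("wrist"); S,cs=grab("scene"); 
p=proj(cs,[.479,.2495,.2])[0].astype(int); x,y=p[0]-36,p[1]-38; print(x,y)
z=lambda a,k:cv2.resize(g(a),None,fx=k,fy=k,interpolation=cv2.INTER_LINEAR)
cv2.imwrite("pics/c8.png",np.hstack([z(W[205:305,270:370],4),z(S[y:y+66,x:x+66],6)[:400].__getitem__(slice(0,396)).copy() if 0 else cv2.resize(g(S[y:y+66,x:x+66]),(400,400))]))
E
```

```text
398 146
```

View pics/c8.png

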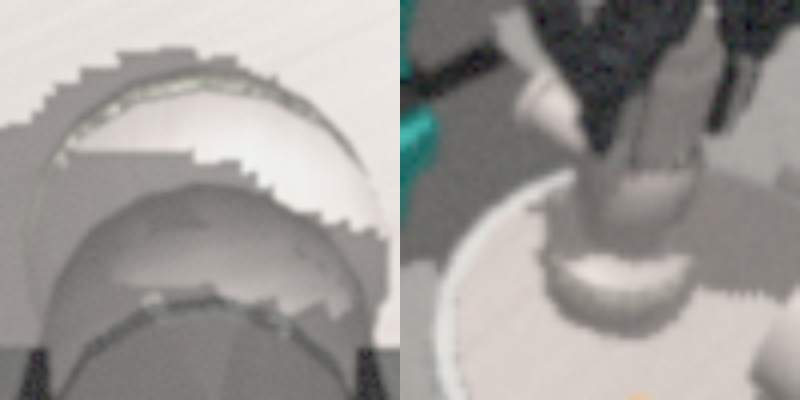

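drive_tool(plan=[[0.0005, 0, 0, 0], [0.001, 0, 0, 0], [0.0015, 0, 0, 0], [0.0018, 0, 0, 0], [0.0018, 0, 0, 0], [0.0018, 0, 0, 0]])

```text
time: 12.65
tool_pos: [0.4804, 0.2481, 0.2712]
tool_rot: [-0.027, 0.707, -0.027, -0.706]
contact_force: [-1.8, -1.7, 5.0]
gripper_width: 0.363
```

```bash
python3 f.py; python3 - <<'E'
from h import *
c=viewer.calibration("scene")
print("obs",[(398+135/6.06),(146+100/6.06)])
for yw in(-151,-156,-161,-166,-171):
    a=np.radians(yw); print(yw,proj(c,[.479+.044*np.cos(a),.2495+.044*np.sin(a),.236])[0].round(1),proj(c,[.479+.04*np.cos(a),.2495+.04*np.sin(a),.2485])[0].round(1))
print("foot front pred",proj(c,[.479+.0252,.2495,.203]))
E
```

```text
13.15 [-1.98 -1.59  5.49] [0.48035 0.24807 0.27107] [-0.0274  0.7068 -0.0272 -0.7063] [-0.246  0.348  0.023] 0.36059890900286745
obs [420.2772277227723, 162.5016501650165]
-151 [418.6 163.6] [421.3 160.3]
-156 [419.5 162.5] [422.2 159.3]
-161 [420.6 161.4] [423.2 158.3]
-166 [421.9 160.5] [424.4 157.5]
-171 [423.2 159.6] [425.6 156.7]
foot front pred [[441.6169216  192.64821742]]
```

drive_tool(plan=[[0.0005, 0, 0, 0], [0.0009, 0, 0, 0], [0.0009, 0, 0, 0], [0.0009, 0, 0, 0], [0.0009, 0, 0, 0]])

```text
time: 13.65
tool_pos: [0.4804, 0.2481, 0.2707]
tool_rot: [-0.027, 0.707, -0.027, -0.706]
contact_force: [-2.0, -1.4, 7.6]
gripper_width: 0.359
```

```bash
python3 f.py; python3 f.py
```

```text
14.15 [-2.24 -2.03  6.97] [0.48041 0.24806 0.2707 ] [-0.0274  0.7069 -0.0272 -0.7062] [-0.258  0.465  0.025] 0.35883841392990123
14.65 [-2.64 -1.88  6.81] [0.48041 0.24806 0.2707 ] [-0.0274  0.7069 -0.0272 -0.7062] [-0.268  0.541  0.007] 0.354157499737441
```

drive_tool(plan=[[0.0005, 0, 0, 0], [0.001, 0, 0, 0], [0.001, 0, 0, 0], [0.001, 0, 0, 0], [0.001, 0, 0, 0]])

```text
time: 15.15
tool_pos: [0.4805, 0.2481, 0.2703]
tool_rot: [-0.027, 0.707, -0.027, -0.706]
contact_force: [-3.0, -3.1, 8.6]
gripper_width: 0.359
```

```bash
python3 f.py; python3 f.py
```

```text
15.65 [-3.21 -2.73  8.91] [0.48046 0.24806 0.2703 ] [-0.0274  0.7071 -0.0272 -0.7061] [-0.392  0.722  0.035] 0.3577375233902545
16.15 [-3.25 -2.5   9.  ] [0.48046 0.24806 0.2703 ] [-0.0274  0.7071 -0.0272 -0.7061] [-0.346  0.729  0.039] 0.3598327963389502
```

```bash
python3 - <<'E'
from h import *
g=lambda a:(np.clip((a/255.)**.6,0,1)*255).astype('uint8')
W,_=grab("wrist"); S,_=grab("scene"); x,y=398,146
cv2.imwrite("pics/c9.png",np.hstack([cv2.resize(g(W[205:305,270:370]),(400,400)),cv2.resize(g(S[y:y+66,x:x+66]),(400,400))]))
E
python3 f.py
```

```text
16.75 [-3.34 -2.57  8.72] [0.48046 0.24806 0.2703 ] [-0.0274  0.7071 -0.0272 -0.7061] [-0.338  0.666 -0.019] 0.36214143989200154
```

View pics/c9.png

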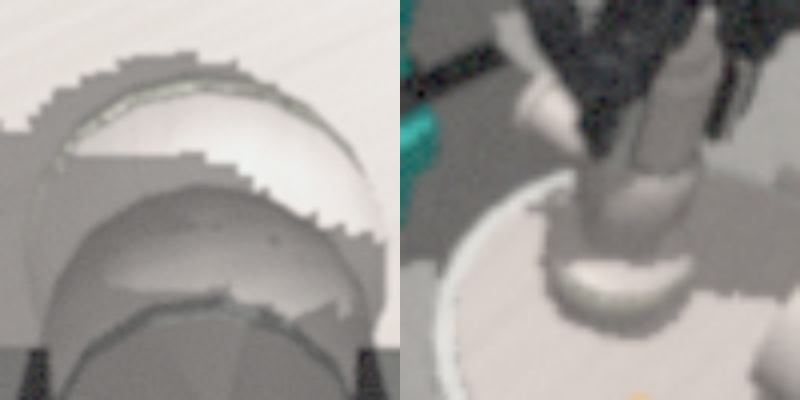

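The flange sits centred and level on the gasket, with only a thin, even sliver of gasket showing. The push is steady at about 11.7 N (8.8 N reading plus 2.9 N valve weight). Handing in.

```bash
python3 -c "
from plant import manip; print(manip.job_done())"
```

```text
the job is handed in; nothing more can be done
None
```

The relief valve is standing on the white gasket of the steel vessel's open port, still held in the gripper and pressed down with about 11.7 N. I handed the job in at about 17 s.

| Check | Result |
|---|---|
| **Push** | The force reading averaged 8.7–9.0 N over the last second or so. Adding the valve's 2.9 N weight gives about 11.7 N on the gasket. No reading I took came near the 25 N limit. The gasket compressed 2.5 mm, which agrees. |
| **Centring** | In the last wrist-camera picture, the foot sits within roughly 1 mm of the gasket's centre. The scene picture shows it standing level. |
| **Outlet direction** | Pointing straight away from the tap means a yaw of about -161°. I estimated the outlet at -160° to -164°, and the estimates disagree by a few degrees. |
| **Sideways load** | About 4 N of sideways force built up during pressing. It stayed constant and I left it alone; nothing visibly slid. |
| **Other things** | The moves were planned to clear the other items, and no unexpected contact force appeared. I did not take a last picture of the whole bench to confirm they are where they were. |

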